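# Present the crown-loaded firing tray at the edge of the cooling ledge

## Task

Two firing trays are cooling on the ledge beside the furnace. With your fingertips, turn the little swivel stop in front of the tray that carries the crowns down until it lies level, then push that tray along its lane, past the stop, until about a third of it overhangs the end of the ledge, so that tongs can take it by its edge. Do not lift the tray or touch the crowns; leave the empty tray, its stop and the things standing around as they are.

Things in the scene. Friction and masses are not known exactly. Their poses are not given: they have to be found in the camera images.
- ledge: Fixed low grey stand, 230 (x) x 191 (y) mm; pale deck, top 60 mm above the worktop. Origin under its centre, on the worktop; its -x end, with the swivel stops, is the open end and roughly faces the robot. Deck ends at x = -115 and +115 mm, no walls there. Three rails along x, 6 mm above the deck, make two lanes 86 mm wide, centred at y = +45.5 (left) and -45.5 mm (right). 
- ledge_edge (a point): Middle of the deck's upper edge at the open (-x) end of the ledge, 60 mm above the worktop; axes as the ledge.
- crown_tray: The tray with the crowns: a loose square honeycomb firing tray, 80 x 80 x 8 mm, about 0.12 kg, with five small tooth crowns on pins on its top, lying flat in one of the two lanes (which one varies). Origin at the centre of its underside, z up, its axes within a few degrees of the ledge's axes. It slides on the deck with ordinary friction.
- crowns: The five crowns on their pins, fixed to the crown tray: within 25 mm of the tray's centre, up to 26 mm above the tray's underside. Origin at the centre of the tray's upper face. Not to be touched.
- empty_tray: The same kind of loose tray, 80 x 80 x 8 mm, without crowns, in the other lane. Origin at the centre of its underside. Stays where it is.
- left_stop (a joint): Swivel stop of the left lane: steel blade 12 (y) x 6 (x) mm, reaching 42 mm from its screw, which lies along the ledge's x at x = -122, y = +45.5 mm, 42 mm above the worktop. Blade 4 mm off the end face. 0 = upright, 24 mm above the deck, blocking; + = tip to the ledge's -y (right), - = to +y; range +-1.62 rad; level (+-1.57) is fully down. Friction 0.03 N m, stays where left.
- right_stop (a joint): The same swivel stop for the right lane, its screw at ledge x = -122, y = -45.5 mm, 42 mm above the worktop; same size, same angle sense, same friction.
- left_stop_tip (a point): Tip of the left stop's blade, 42 mm from its screw.
- right_stop_tip (a point): Tip of the right stop's blade, 42 mm from its screw.
- tweezers: Loose steel tweezers, 147 mm long, lying on the worktop right of the ledge's open end; a bystander.
- paste_pot_a: Loose small lidded pot, 32 mm across, 21 mm high, right of the ledge; a bystander.
- paste_pot_b: Another such pot, 32 mm across, 21 mm high; a bystander.
- plaster_model: Loose plaster jaw model, 48 x 61 x 24 mm, on the worktop further right; a bystander.
Things that resemble listed ones, but are neither listed nor needed, are in the scene too. What is shaped like the crown_tray but blue is not meant.

How it is judged:
On the way:
1. the stop in front of the crown tray is turned down level, clear of the lane, while the tray is still wholly on the deck (x of crown_tray in the frame of ledge above -0.075 m and ((y of crown_tray in the frame of ledge above 0 m and (value of joint left_stop above 1.35 rad or value of joint left_stop below -1.35 rad)) or (y of crown_tray in the frame of ledge below 0 m and (value of joint right_stop above 1.35 rad or value of joint right_stop below -1.35 rad)))), for 0.1 s.
At the end, for the whole second after the job is handed in: Crown tray flat, still and in its lane (within 0.14 rad of the ledge), its front edge 17 to 36 mm beyond the open end of the deck; its stop turned down at least 1.35 rad either way; empty tray within 12 mm of its start, its stop upright within 0.35 rad (x of crown_tray in the frame of ledge between -0.111 and -0.092 m and angle between crown_tray's own z axis and vertical below 0.05 rad and angle between the x axis of crown_tray and the x axis of ledge, either way round below 0.14 rad and z of crown_tray in the frame of ledge between 0.056 and 0.064 m and linear speed of crown_tray below 0.01 m/s and distance of empty_tray from where it was at the start of the episode below 0.012 m and ((y of crown_tray in the frame of ledge above 0 m and (value of joint left_stop above 1.35 rad or value of joint left_stop below -1.35 rad) and value of joint right_stop between -0.35 and 0.35 rad) or (y of crown_tray in the frame of ledge below 0 m and (value of joint right_stop above 1.35 rad or value of joint right_stop below -1.35 rad) and value of joint left_stop between -0.35 and 0.35 rad))); the robot touches nothing.
It fails at once if the crown tray is lifted off the deck, tipped or dropped (z of crown_tray in the frame of ledge above 0.066 m or angle between crown_tray's own z axis and vertical above 0.15 rad).
It fails at once if the crowns are touched (contact force between any of the fingers, the arm and crowns above 0.3 N).
It fails at once if the empty tray is pushed or lifted (distance of empty_tray from where it was at the start of the episode above 0.012 m).
It fails at once if the stop of the empty tray is turned ((y of empty_tray in the frame of ledge above 0 m and (value of joint left_stop above 0.6 rad or value of joint left_stop below -0.6 rad)) or (y of empty_tray in the frame of ledge below 0 m and (value of joint right_stop above 0.6 rad or value of joint right_stop below -0.6 rad))).
It fails at once if a bystander is moved by more than 20 mm (distance of any of tweezers, paste_pot_a, paste_pot_b, plaster_model from where it was at the start of the episode above 0.02 m).
It also fails if it takes over 51 s, if anything falls off the work surface, if the arm or the gripper's body presses on something with over 40 N, if the wrist force passes 120 N, or if a joint passes its speed limit or range.

## Robot

A 7-joint arm with a two-finger parallel gripper is mounted at the origin on a cart in front of the work surface, level with it; the furniture and walls round the work are solid. World frame = base frame: x ahead of the robot, y to its left, z up, the work surface at z = 0. Lengths are in m, angles in rad, forces in N, time in s.
With the tool pointing down it reaches from about 0.425 to 0.875 m from the base axis. Payload 4.7 kg.
Tool frame: the origin (TCP) lies midway between the tips of the shut fingers; the grasp point (between the pads) lies ctrl.grasp_offset behind it (ctrl.grasp_offset is the distance from the TCP to the grasp point, in m); z points along the fingers, y is the line along which they close (so a half turn about z gives the same grasp; the last joint's range is limited). The gripper opens to 87 mm and grips with 3 to 60 N. Pads are 19 mm wide; open, the fingers measure 117 mm over their backs; the gripper's body (75 mm by 190 mm) begins 51 mm behind the grasp point.
Start: joints at [1.35, 0.321, -0.07, 1.45, 0.023, 1.371, -0.057], TCP at [0.151, -0.632, 0.198] pointing down, gripper open.
Joint ranges: [-2.86, 2.86], [-0.3, 2.09], [-1.38, 1.24], [0.06, 2.45], [-1.56, 4.7], [0.09, 2.05], [-2.69, 2.69]. Speed limits (rad/s): [2.57, 2.57, 3.14, 3.14, 3.14, 3.14, 3.14].

## Interface

Orientations are given as a rotation vector (axis times angle).
In Python, from bench import ctrl gives the robot as it stands. The module is installed in compiled form; this text tells all that it offers.
- The arm moves only by the tool jog_arm, never from a script. Its argument "moves" is one flat list of numbers, 7 for each row, row after row: the shift along the tool's x, y, z in units of 30 cm (1.0 is 30 cm), then the turn, a rotation vector about the tool's x, y, z in units of 60 degrees (1.0 is 60 degrees), then the gripper's target within -1 to 1 (fully open at 1, half-way at 0, shut at -1). In form: [x, y, z, wx, wy, wz, fingers, x, y, z, wx, wy, wz, fingers, ...]. A call has exactly 8 rows; each row is the pose to reach, as a shift and turn from the pose commanded when the call began, along the tool's axes at that moment; what a row does not reach only later rows make up. A row lasts 1/8 s, in which the tool goes at most 62.5 mm and 10.7 degrees, less where a joint would pass 70% of its speed; a pose out of reach is approached as far as the arm can. A call with a number of a shift or a turn outside -1 to 1 is refused whole. A call with a gripper value outside its range is refused whole. The fingers move at their own pace and stop on an object; "newtons" is the grip in N (left out, the last holds). Time passes only in rows, so rows that repeat a pose let the fingers close, or fill a call up. It gives the time, the measured TCP pose, the force, the opening and the grip force at its end, in the units of the state.
- ctrl.get_state(): the state, without advancing time (a new reading comes with each control period).
- ctrl.get_image(name): name is "side" or "top"; returns a dict with "pixels" (384x512x3 uint8, red, green, blue), "fx", "fy", "cx", "cy" (pixels), "xyz" and "rotation" of the camera in the world. Camera axes: x right, y up, looking along -z (the intrinsics and any distortion apply to the point x, -y, -z); pixel columns grow to the right and rows downward; lengths in m; the calibration is good to about 2 mm. A picture is of the moment at which its call begins. There is no depth.
- ctrl.close_job(): hands the job in; it is judged then, once.
The state is a dict: "time": time; "joint_positions": joint angles; "qd": joint speeds; "joint_torque": joint torques, N m; "position": TCP position; "tool_rot": TCP orientation; "ft_force": force on the tool from outside, world axes, zero at the start; "torque": the same for the moment, N m; "grip_width": opening from 0.0 (shut) to 1.0 (fully open); "grip_force": force on a finger pad.
Only numpy, scipy, OpenCV 4.12 (cv2) and the standard library are available. Lean on these libraries where they do the work, as an engineer would, in place of code of your own. Each camera call takes 0.05 s, during which the arm holds its last target. There are 200 camera calls.

## Working session

There is one attempt and no reset: what is moved stays moved. The work goes in short steps, Python scripts to look and compute and a tool call to move; the robot and the scene stay as the last step left them, time stands still between calls to the robot, and variables do not carry over. Pictures are saved under pics/ and viewed, at most 11 in all, crops included, and the job is handed in when it is done.

Besides the shell and the picture viewer there is one more tool, called after "Call:" in YAML: its name, and indented under it one key for each argument. jog_arm: Moves the arm, as the interface text tells. Its arguments: {"type":"object","properties":{"moves":{"type":"array"},"newtons":{"type":"number"}},"required":["moves"]}

```bash
mkdir -p pics; cat > h.py <<'E'
import numpy as np, cv2
from bench import ctrl
def snap(n,f):
    im=ctrl.get_image(n); cv2.imwrite(f'pics/{f}.png',im['pixels'][:,:,::-1]); np.save(f'pics/{f}.npy',im,allow_pickle=True); return im
def load(f): return np.load(f'pics/{f}.npy',allow_pickle=True).item()
def ray(im,u,v):
    d=np.array([(u-im['cx'])/im['fx'],-(v-im['cy'])/im['fy'],-1.]); R=np.array(im['rotation'])
    if R.shape!=(3,3): R=cv2.Rodrigues(R)[0]
    return np.array(im['xyz']),R@d
def onz(im,u,v,z):
    o,d=ray(im,u,v); return o+d*(z-o[2])/d[2]
def proj(im,p):
    R=np.array(im['rotation'])
    if R.shape!=(3,3): R=cv2.Rodrigues(R)[0]
    c=R.T@(np.array(p)-im['xyz']); return np.array([im['cx']+im['fx']*c[0]/-c[2], im['cy']-im['fy']*c[1]/-c[2]])
E
python3 - <<'E'
from h import *
for n in('side','top'):
    im=snap(n,n+'0'); print({k:v for k,v in im.items() if k!='pixels'})
print(ctrl.get_state(),ctrl.grasp_offset)
a=np.hstack([load('side0')['pixels'],load('top0')['pixels']])
E
```

```text
{'fx': 398.17953527095136, 'fy': 398.17953527095136, 'cx': 255.5812454115523, 'cy': 191.85752058579334, 'xyz': array([ 0.06733794, -0.53465937,  0.49534766]), 'rotation': array([ 1.03033332, -0.31300554, -0.55766248])}
{'fx': 441.3627480068174, 'fy': 441.3627480068174, 'cx': 245.70572367332522, 'cy': 186.3451889895345, 'xyz': array([0.37057996, 0.07103751, 1.09720968]), 'rotation': array([ 0.09281868, -0.09992512, -1.59054034])}
{'time': 0.1, 'joint_positions': array([ 1.35011785,  0.32176044, -0.0700958 ,  1.45156541,  0.02259476,
        1.37082425, -0.05690609]), 'qd': array([ 0.00030626, -0.00251108,  0.00013818, -0.00329195,  0.0008765 ,
       -0.00128506,  0.00017735]), 'joint_torque': array([-1.16216102e-03, -4.92574275e+01, -4.05944958e-01, -3.13400710e+01,
       -6.41134917e-02,  3.94191826e-02,  3.79368362e-05]), 'position': array([ 0.15103738, -0.63163789,  0.19705728]), 'tool_rot': array([-3.11823177e+00, -3.67787390e-01,  4.60176006e-04]), 'ft_force': array([-0.22384825, -0.80111289,  1.12174722]), 'torque': array([-0.03840407, -0.0207654 , -0.0026845 ]), 'grip_force': 0.0, 'grip_width': 1.0004492077856426} 0.0187
```

View pics/side0.png

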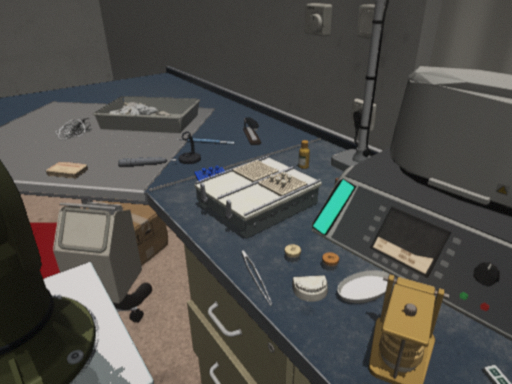

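View pics/top0.png

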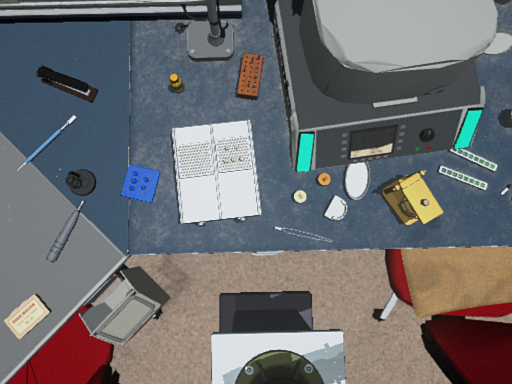

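The side view shows the ledge around (258,192). The tray with crowns, near (283,182), is in the far-right lane. In the top view the ledge spans (172..260, 122..223), and the stops show at its lower edge, near (201,223) and (241,220).

Candidates for the crown tray, in top-view pixels:
- (235,150): tray with crowns in the right lane.
- (196,160): empty tray in the left lane.
- (140,184): blue tray, not meant.
- (250,76): brown brick.

I choose (235,150) and will check it in one crop.

```bash
python3 - <<'E'
from h import *
t=load('top0')['pixels'];s=load('side0')['pixels']
a=cv2.resize(t[112:232,160:270],None,fx=4.5,fy=4.5,interpolation=cv2.INTER_CUBIC)[:,:,::-1]
b=cv2.resize(s[150:235,185:330],None,fx=5.5,fy=5.5,interpolation=cv2.INTER_CUBIC)[:,:,::-1]
cv2.imwrite('pics/c1.png',a);cv2.imwrite('pics/c2.png',b)
im=load('top0'); g=cv2.cvtColor(t,cv2.COLOR_RGB2GRAY)
m=((g>150)&(t.max(2).astype(int)-t.min(2)<45)).astype(np.uint8)*255
m[:,:165]=0;m[:,268:]=0;m[:115]=0;m[232:]=0
m=cv2.morphologyEx(m,cv2.MORPH_CLOSE,np.ones((5,5)))
c=max(cv2.findContours(m,0,2)[0],key=cv2.contourArea)
P=np.array([onz(im,u,v,.06)[:2] for u,v in c[:,0]],np.float32)
r=cv2.minAreaRect(P);print(r,cv2.boxPoints(r),cv2.minAreaRect(c))
E
```

```text
((0.5336793661117554, 0.13493293523788452), (0.23723536729812622, 0.19182878732681274), 5.212680339813232) [[0.40683818 0.21967389]
 [0.42426634 0.02863844]
 [0.66052055 0.05019198]
 [0.6430924  0.24122743]] ((215.68971252441406, 172.85592651367188), (98.69677734375, 81.44390869140625), 83.74596405029297)
```

View pics/c1.png

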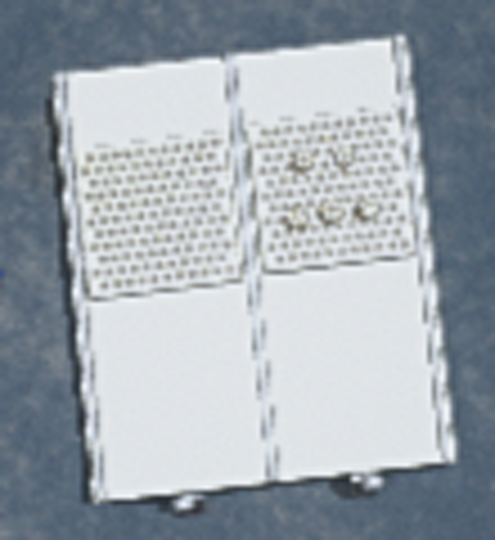

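View pics/c2.png

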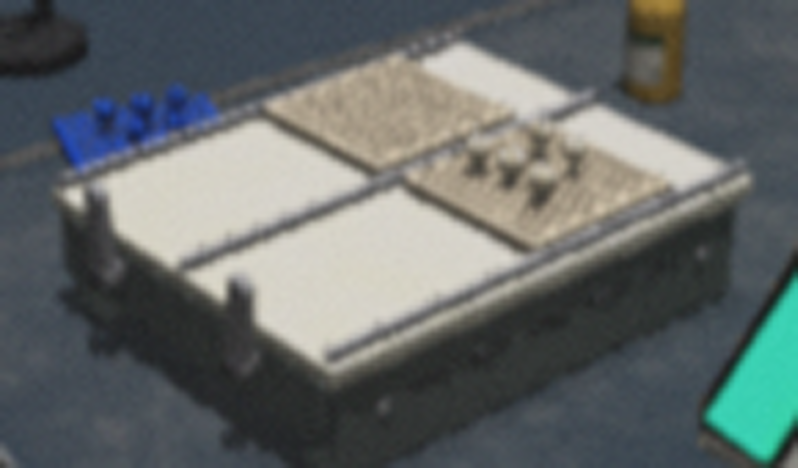

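The close crop confirms the choice. The tray with five crowns is in the right lane at crop (335,190), and the empty tray is in the left lane. Both stops are upright. Next I'll measure the ledge, the trays and the obstacles.

```bash
cat >> h.py <<'E'
def tri(p,q,a='side0',b='top0'):
    (o1,d1),(o2,d2)=ray(load(a),*p),ray(load(b),*q)
    s=np.linalg.lstsq(np.c_[d1,-d2],o2-o1,rcond=None)[0]
    A,B=o1+s[0]*d1,o2+s[1]*d2; return (A+B)/2,np.linalg.norm(A-B)
E
python3 - <<'E'
from h import *
np.set_printoptions(precision=4,suppress=True)
T=load('top0');S=load('side0')
cr=lambda x,y:((x+.5)/4.5-.5+160,(y+.5)/4.5-.5+112)
cs=lambda x,y:((x+.5)/5.5-.5+185,(y+.5)/5.5-.5+150)
C=np.array([onz(T,*cr(*p),.06)[:2] for p in[(55,73),(405,37),(455,462),(95,502)]])
print(C,np.linalg.norm(np.diff(C,axis=0),axis=1)); c=C.mean(0)
u=(C[0]+C[1]-C[2]-C[3]);u/=np.linalg.norm(u);print('centre',c,'yaw',np.arctan2(u[1],u[0]))
L=lambda p:np.array([(p[:2]-c)@u,(p[:2]-c)@[-u[1],u[0]]])
for n,ps in dict(crown=[(248,122),(394,108),(415,252),(268,272)],empty=[(80,147),(222,132),(243,280),(92,299)]).items():
    W=[L(onz(T,*cr(*p),.068)) for p in ps]; print(n,np.array(W),np.mean(W,0))
print('side deck corners near-left,near-right,far-right',[L(onz(S,*cs(*p),.06)) for p in[(58,195),(335,375),(750,178)]])
print('crown tray front side view',[L(onz(S,*cs(*p),.068)) for p in[(400,182),(535,243),(672,185)]])
print('stop tips L,R side',[L(onz(S,*cs(*p),.084)) for p in[(97,190),(240,280)]],'top',[L(onz(T,*cr(*p),.084)) for p in[(185,500),(365,480)]])
print('lamp base',onz(T,210,40,.02),onz(S,355,158,.02))
print('gold top',tri((412,308),(425,202)),'furnace front panel corner',tri((318,232),(305,170)),tri((352,182),(305,134)),'furnace',tri((412,75),(318,60)))
E
```

```text
[[0.6437 0.2395]
 [0.6595 0.0519]
 [0.4312 0.0311]
 [0.4145 0.2191]] [0.1882 0.2293 0.1887]
centre [0.5372 0.1354] yaw 0.08989227671194507
crown [[ 0.0754 -0.006 ]
 [ 0.0744 -0.0836]
 [-0.0036 -0.0859]
 [-0.0056 -0.0081]] [ 0.0352 -0.0459]
empty [[ 0.0719  0.0835]
 [ 0.0716  0.0082]
 [-0.0083  0.0053]
 [-0.0095  0.0848]] [0.0314 0.0455]
side deck corners near-left,near-right,far-right [array([-0.1146,  0.0913]), array([-0.1141, -0.0944]), array([ 0.115 , -0.0908])]
crown tray front side view [array([-0.0086, -0.0068]), array([-0.0019, -0.0816]), array([ 0.0743, -0.0835])]
stop tips L,R side [array([-0.1234,  0.045 ]), array([-0.1229, -0.0499])] top [array([-0.1201,  0.0454]), array([-0.1203, -0.0467])]
lamp base [0.8828 0.1478 0.02  ] [0.894  0.1602 0.02  ]
gold top (array([ 0.448 , -0.3379,  0.1073]), np.float64(0.00027622381310362916)) furnace front panel corner (array([ 0.5338, -0.0771,  0.0454]), np.float64(0.006457125702337097)) (array([ 0.6086, -0.0735,  0.1295]), np.float64(0.00954755657304016)) furnace (array([ 0.7093, -0.084 ,  0.3189]), np.float64(0.03080007262565393))
```

Measurements, in the ledge frame unless stated:
- **Ledge:** centre at (0.537, 0.135) in the world, yaw 0.090, and both views agree.
- **Crown tray:** at (+0.035, -0.046), in the right lane.
- **Stops:** both stop tips are where the description puts them.

I'll start the approach.

Call:
jog_arm:
  moves: [0.12,-0.1,-0.1,0,0,-0.08,-1,0.24,-0.2,-0.2,0,0,-0.16,-1,0.36,-0.3,-0.3,0,0,-0.24,-1,0.48,-0.4,-0.33,0,0,-0.33,-1,0.6,-0.5,-0.33,0,0,-0.42,-1,0.72,-0.62,-0.33,0,0,-0.5,-1,0.83,-0.72,-0.33,0,0,-0.58,-1,0.93,-0.82,-0.33,0,0,-0.67,-1]
  newtons: 20

```text
time: 1.1
position: [0.366, -0.3263, 0.2967]
tool_rot: [-2.801, -1.423, 0.0]
ft_force: [0.0, 0.2, 0.5]
grip_width: 0.172
grip_force: 0.0
```

```bash
cat >> h.py <<'E'
c0=np.array([.5372,.1354]);ya=.0899
u0=np.array([np.cos(ya),np.sin(ya)]);v0=np.array([-u0[1],u0[0]])
def go(lx,ly,z,tilt=0,s=None):
    "ledge-frame target (tool x along ledge +y; tilt about tool x) -> move units"
    from scipy.spatial.transform import Rotation as Ro
    s=s or ctrl.get_state(); R=Ro.from_rotvec(s['tool_rot'])
    w=np.r_[c0+lx*u0+ly*v0,z]
    Rt=Ro.from_matrix(np.c_[np.r_[v0,0],np.r_[u0,0],[0,0,-1]])*Ro.from_euler('x',tilt)
    p=np.array(s['position']);d=p[:2]-c0
    print('at ledge',np.round([d@u0,d@v0,p[2]],4),'tgt r',np.hypot(*w[:2]).round(4))
    print('shift',np.round(R.inv().apply(w-p)/.3,3),'turn',np.round((R.inv()*Rt).as_rotvec()/(np.pi/3),3),'q',np.round(s['joint_positions'],2))
E
python3 -c "
from h import *
go(-.134,-.0185,.16)"
```

```text
at ledge [-0.212  -0.4445  0.2967] tgt r 0.4188
shift [ 1.239 -0.741  0.456] turn [-0.    -0.    -0.688] q [ 1.06 -0.04 -0.37  1.66 -0.01  1.52  0.06]
```

```bash
python3 -c "
from h import *
go(-.115,-.17,.22)"
```

```text
at ledge [-0.212  -0.4445  0.2967] tgt r 0.4402
shift [ 0.901 -0.361  0.256] turn [-0.    -0.    -0.688] q [ 1.06 -0.04 -0.37  1.66 -0.01  1.52  0.06]
```

Call:
jog_arm:
  moves: [0.11,-0.04,0.0,0,0,-0.08,-1,0.22,-0.09,0.0,0,0,-0.17,-1,0.34,-0.14,0.0,0,0,-0.26,-1,0.45,-0.18,0.05,0,0,-0.34,-1,0.56,-0.23,0.1,0,0,-0.43,-1,0.68,-0.27,0.16,0,0,-0.52,-1,0.79,-0.32,0.21,0,0,-0.6,-1,0.9,-0.36,0.256,0,0,-0.688,-1]

```text
time: 2.1
position: [0.438, -0.0447, 0.2197]
tool_rot: [2.118, 2.32, -0.001]
ft_force: [-0.2, 0.5, 0.2]
grip_width: 0.003
grip_force: 0.0
```

```bash
python3 -c "
from h import *
go(-.134,-.0185,.11)
go(-.134,-.0185,.11,.17)"
```

```text
at ledge [-0.115  -0.1705  0.2197] tgt r 0.4188
shift [ 0.507 -0.063  0.365] turn [-0.     0.001  0.001] q [ 0.78 -0.14 -0.67  1.88 -0.09  1.37  0.23]
at ledge [-0.115  -0.1705  0.2197] tgt r 0.4188
shift [ 0.507 -0.063  0.365] turn [0.162 0.001 0.001] q [ 0.78 -0.14 -0.67  1.88 -0.09  1.37  0.23]
```

Call:
jog_arm:
  moves: [0.07,-0.01,0.04,0,0,0,-1,0.14,-0.02,0.09,0,0,0,-1,0.21,-0.03,0.14,0,0,0,-1,0.28,-0.04,0.18,0,0,0,-1,0.35,-0.05,0.23,0,0,0,-1,0.42,-0.06,0.28,0,0,0,-1,0.507,-0.063,0.365,0,0,0,-1,0.507,-0.063,0.365,0,0,0,-1]

```text
time: 3.1
position: [0.4041, 0.1041, 0.1093]
tool_rot: [-2.12, -2.316, 0.005]
ft_force: [0.2, 0.1, 0.5]
grip_width: 0.006
grip_force: 0.0
```

```bash
python3 -c "
from h import *
go(-.134,-.0185,.067)
im=snap('side','s1');p=im['pixels'][110:240,170:340]
cv2.imwrite('pics/s1c.png',cv2.resize(p,None,fx=4.5,fy=4.5,interpolation=2)[:,:,::-1])"
```

```text
at ledge [-0.1354 -0.0192  0.1093] tgt r 0.4188
shift [0.002 0.005 0.141] turn [-0.003  0.    -0.002] q [ 0.66 -0.12 -0.91  2.08 -0.11  1.15 -0.11]
```

View pics/s1c.png

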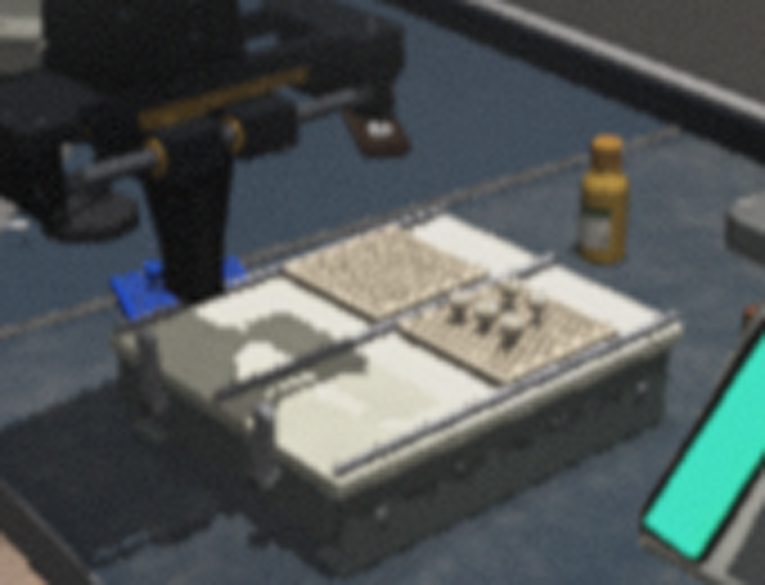

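The finger tip is at crop (193,295), left of the right stop at (265,430), and both stops are upright. I still need the thickness of the shut tip.

```bash
python3 -c "
from h import *
im=load('s1');c=np.array([-.1354,-.0192])
for hx,hy in((.0085,.0095),(.015,.0095)):
    print(hx,[np.round(proj(im,np.r_[c0+(c[0]+a*hx)*u0+(c[1]+b*hy)*v0,.1093]),1) for a,b in((1,1),(1,-1),(-1,-1),(-1,1))])
g=cv2.cvtColor(im['pixels'],cv2.COLOR_RGB2GRAY)
print(g[146:184,200:226:1])
" | tr -s ' '
```

```text
0.0085 [array([214.5, 183.2]), array([219.8, 186.5]), array([213. , 189.2]), array([207.7, 185.8])]
0.015 [array([217.1, 182.3]), array([222.4, 185.5]), array([210.3, 190.2]), array([205. , 186.8])]
[[ 58 57 51 42 41 46 48 31 22 20 19 26 22 22 22 23 22 20
 25 22 19 31 60 63 61 62]
 [ 40 34 29 31 38 43 43 26 23 22 25 25 26 19 24 25 20 19
 15 18 18 36 63 73 70 71]
 [ 26 22 21 25 38 37 34 24 20 18 24 24 19 24 19 21 17 17
 15 18 20 36 65 74 71 73]
 [ 34 21 19 21 27 29 24 20 20 23 21 19 19 15 16 17 16 17
 16 17 21 41 69 74 73 73]
 [ 53 36 22 13 20 19 16 21 18 21 20 21 19 15 17 14 15 19
 19 17 22 49 69 72 72 72]
 [ 67 48 23 17 15 16 17 17 16 14 19 17 20 17 15 18 17 17
 15 15 25 50 70 73 73 72]
 [ 73 58 29 19 13 16 15 16 15 16 14 13 18 18 22 19 18 18
 17 17 26 54 71 77 74 74]
 [ 68 63 39 19 18 15 14 17 18 15 15 16 18 17 21 21 21 18
 16 18 29 63 70 73 72 76]
 [ 61 66 43 22 14 14 14 21 22 18 16 14 18 24 23 22 18 17
 18 17 33 63 74 71 73 74]
 [ 55 68 52 26 17 15 16 18 17 18 18 17 15 18 21 22 17 19
 20 16 37 68 72 72 74 74]
 [ 50 66 61 34 17 17 15 17 16 15 14 14 19 21 24 19 22 16
 20 20 38 64 7
[... 1710 characters left out ...]
78 80 78 83 81 79 81 82 82 67 50 39 45 64 93 126 171 195
 205 217 222 225 227 225 226 225]
 [ 82 83 83 84 84 83 80 71 72 68 65 72 101 133 177 196 219 223
 223 225 225 225 223 224 224 224]
 [ 84 87 95 90 75 71 71 64 71 81 94 109 122 153 200 216 224 226
 226 223 225 225 225 224 224 226]
 [ 87 82 80 77 67 73 76 78 96 108 121 122 125 140 168 188 211 219
 224 226 225 224 224 224 220 218]
 [ 74 69 69 70 77 98 104 109 117 122 124 124 124 127 132 143 169 187
 209 220 217 217 219 219 199 183]
 [ 65 68 82 94 104 117 124 121 124 126 125 125 126 124 126 124 130 144
 170 178 180 179 187 206 190 153]
 [ 75 80 90 101 115 124 127 126 128 126 125 125 127 125 127 122 121 123
 133 134 135 135 144 166 165 137]]
```

```bash
python3 -c "
from h import *
im=snap('top','t1')
print(proj(im,ctrl.get_state()['position']))
p=im['pixels'][130:250,150:300]
cv2.imwrite('pics/t1c.png',cv2.resize(p,None,fx=4.5,fy=4.5,interpolation=2)[:,:,::-1])"
```

```text
[229.85177898 224.82370757]
```

View pics/t1c.png

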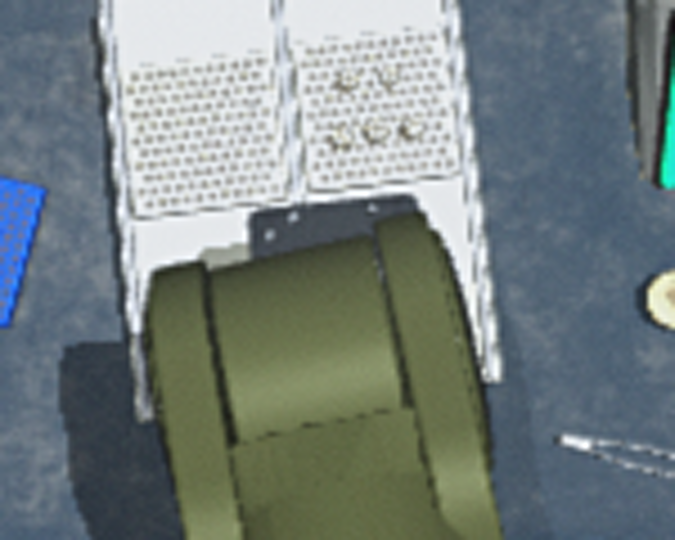

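The top view doesn't show the fingers because the arm hides them. In the side view the visible tip at (212,177) sits about 11 px above where the reported TCP should project. I'll settle that by lowering onto the free deck in front of the tray.

Call:
jog_arm:
  moves: [-0.01,0.08,0,0,0,0,-1,-0.02,0.16,0,0,0,0,-1,-0.035,0.25,0,0,0,0,-1,-0.035,0.25,0.05,0,0,0,-1,-0.035,0.25,0.1,0,0,0,-1,-0.035,0.25,0.13,0,0,0,-1,-0.035,0.25,0.15,0,0,0,-1,-0.035,0.25,0.15,0,0,0,-1]

```text
time: 4.2
position: [0.4816, 0.0993, 0.0654]
tool_rot: [-2.123, -2.315, 0.001]
ft_force: [0.4, -0.2, 0.1]
grip_width: 0.002
grip_force: 0.0
```

```bash
python3 -c "
from h import *
im=snap('side','s2');s=ctrl.get_state();go(-.06,-.03,.06,s=s)
print(proj(im,s['position']),s['ft_force'])
p=im['pixels'][110:240,170:340]
cv2.imwrite('pics/s2c.png',cv2.resize(p,None,fx=4.5,fy=4.5,interpolation=2)[:,:,::-1])"
```

```text
at ledge [-0.0582 -0.0309  0.0658] tgt r 0.4905
shift [ 0.003 -0.006  0.019] turn [ 0.     0.    -0.003] q [ 0.61  0.19 -0.93  1.97  0.18  1.07 -0.31]
[247.11620245 194.45902897] [0.13350768 0.03815979 0.24112079]
```

View pics/s2c.png

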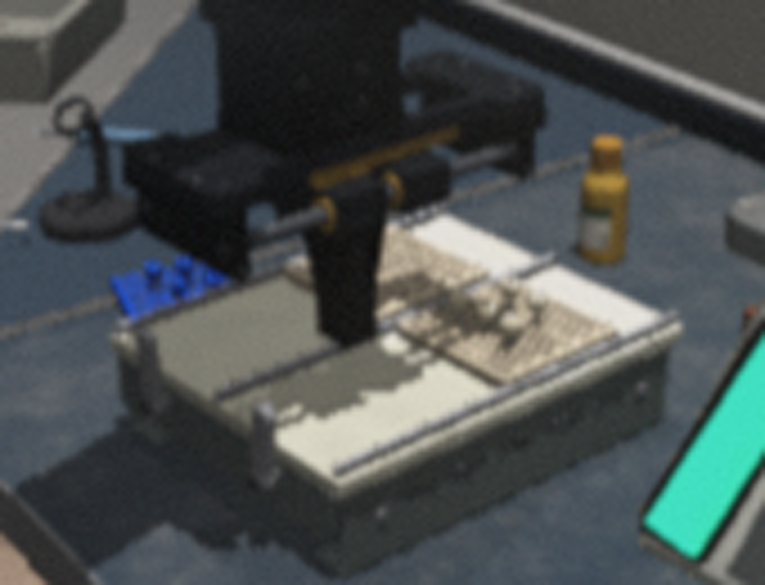

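Call:
jog_arm:
  moves: [0,0,0.01,0,0,0,-1,0,0,0.015,0,0,0,-1,0,0,0.02,0,0,0,-1,0,0,0.025,0,0,0,-1,0,0,0.03,0,0,0,-1,0,0,0.03,0,0,0,-1,0,0,0.03,0,0,0,-1,0,0,0.03,0,0,0,-1]

```text
time: 5.25
position: [0.4821, 0.0993, 0.0568]
tool_rot: [2.124, 2.315, 0.0]
ft_force: [0.0, -0.1, 0.1]
grip_width: 0.006
grip_force: 0.0
```

Call:
jog_arm:
  moves: [0,0,0.01,0,0,0,-1,0,0,0.02,0,0,0,-1,0,0,0.03,0,0,0,-1,0,0,0.035,0,0,0,-1,0,0,0.04,0,0,0,-1,0,0,0.04,0,0,0,-1,0,0,0.04,0,0,0,-1,0,0,0.04,0,0,0,-1]

```text
time: 6.25
position: [0.4821, 0.0993, 0.0448]
tool_rot: [2.124, 2.315, 0.0]
ft_force: [0.3, 1.0, 0.1]
grip_width: 0.003
grip_force: 0.0
```

Call:
jog_arm:
  moves: [0,0,0.005,0,0,0,-1,0,0,0.008,0,0,0,-1,0,0,0.011,0,0,0,-1,0,0,0.014,0,0,0,-1,0,0,0.017,0,0,0,-1,0,0,0.02,0,0,0,-1,0,0,0.02,0,0,0,-1,0,0,0.02,0,0,0,-1]

```text
time: 7.25
position: [0.4821, 0.0993, 0.0387]
tool_rot: [2.124, 2.315, -0.0]
ft_force: [0.6, -0.9, 0.1]
grip_width: 0.005
grip_force: 0.0
```

```bash
python3 -c "
from h import *
im=snap('side','s3');s=ctrl.get_state();go(-.06,-.03,.06,s=s);print(proj(im,s['position']),s['ft_force'])
g=cv2.cvtColor(im['pixels'],cv2.COLOR_RGB2GRAY)
for r in range(180,204):print(r,*g[r,236:262])"
```

```text
at ledge [-0.0581 -0.031   0.0387] tgt r 0.4905
shift [ 0.003 -0.006 -0.071] turn [ 0.     0.    -0.004] q [ 0.59  0.24 -0.92  1.99  0.22  1.02 -0.35]
[247.45419809 205.06909331] [ 0.58032109 -0.04922593 -0.06446104]
180 128 131 121 72 26 18 15 18 19 16 19 19 21 22 21 19 18 25 60 112 124 127 144 164 167 158
181 127 129 125 84 40 21 18 18 16 19 19 19 22 22 21 24 18 25 69 128 142 130 146 176 182 164
182 130 133 126 103 54 22 19 17 20 16 21 20 24 23 20 20 22 29 71 120 121 107 116 151 177 160
183 130 129 129 117 63 24 15 18 19 20 18 18 19 25 24 25 21 31 64 96 117 125 109 109 127 140
184 131 130 131 121 75 31 13 17 16 21 16 21 21 21 23 24 17 39 87 122 178 190 152 106 87 99
185 132 133 130 121 78 37 22 19 18 23 23 25 20 24 24 24 25 50 103 145 202 214 193 154 113 81
186 129 129 130 120 90 41 21 22 16 20 20 22 23 23 23 25 23 52 102 140 195 215 214 197 172 126
187 124 127 125 116 93 47 21 18 20 21 23 18 24 26 25 25 20 51 94 119 166 207 216 213 208 187
188 113 113 106 102 77 40 19 18 23 19 20 23 23 19 24 28 24 52 92 108 136 190 207 209 207 197
189 98 88 82 75 63 34 18 19 21 22 23 17 20 20 26 2
[... 721 characters left out ...]
5 67 45 35 44 54 75 90 111 121 124 120 112 121 139 171 189 206
198 105 105 104 105 106 103 105 105 102 91 81 69 78 84 98 115 156 177 180 169 151 169 189 203 211 212
199 104 106 106 104 103 104 102 103 102 102 97 96 97 100 101 112 155 198 206 204 190 202 206 213 213 211
200 104 119 109 104 104 104 104 104 103 102 102 100 99 106 118 124 149 197 212 208 206 208 211 210 212 212
201 134 151 123 106 100 102 103 103 101 102 107 118 124 134 171 178 185 205 211 211 211 207 211 210 212 211
202 166 152 123 103 104 102 100 106 119 127 135 170 179 187 203 207 208 211 210 212 210 211 210 211 211 211
203 149 124 110 121 123 125 124 135 169 183 187 204 212 211 213 215 213 210 210 210 212 210 212 210 213 211
```

```bash
python3 -c "
from h import *
im=load('s3')
for z in(.058,.06,.062,.064):
    P=[onz(im,u,v,z)[:2]-c0 for u,v in((247.3,197.7),(240.8,194.3),(253.3,195.2))]
    print(z,[np.round([p@u0,p@v0],4) for p in P])"
```

```text
0.058 [array([-0.0585, -0.0315]), array([-0.0598, -0.0102]), array([-0.0415, -0.0317])]
0.06 [array([-0.0606, -0.0342]), array([-0.062, -0.013]), array([-0.0437, -0.0344])]
0.062 [array([-0.0628, -0.0369]), array([-0.0641, -0.0158]), array([-0.0459, -0.0371])]
0.064 [array([-0.0649, -0.0397]), array([-0.0662, -0.0186]), array([-0.0482, -0.0399])]
```

The tip face measures about 17 × 20 mm. It appears to sit about 26 mm above the reported TCP. I'll confirm that by a light touch on the deck.

Call:
jog_arm:
  moves: [0,0,0.005,0,0,0,-1,0,0,0.008,0,0,0,-1,0,0,0.011,0,0,0,-1,0,0,0.014,0,0,0,-1,0,0,0.014,0,0,0,-1,0,0,0.014,0,0,0,-1,0,0,0.014,0,0,0,-1,0,0,0.014,0,0,0,-1]

```text
time: 8.3
position: [0.482, 0.0993, 0.0359]
tool_rot: [2.123, 2.315, -0.002]
ft_force: [-5.2, -1.6, 13.2]
grip_width: 0.008
grip_force: 6.8
```

Contact came at TCP z of about 0.036, so the real tip is 24 mm above the reported TCP. I'll use that offset from here. Next I lift off and go to the +y side of the right stop.

```bash
python3 -c "
from h import *
go(-.130,-.016,.09);go(-.130,-.016,.046)"
```

```text
at ledge [-0.0582 -0.031   0.0359] tgt r 0.4231
shift [ 0.049 -0.24  -0.18 ] turn [-0.001  0.001 -0.004] q [ 0.58  0.24 -0.91  1.99  0.23  1.01 -0.35]
at ledge [-0.0582 -0.031   0.0359] tgt r 0.4231
shift [ 0.049 -0.239 -0.034] turn [-0.001  0.001 -0.004] q [ 0.58  0.24 -0.91  1.99  0.23  1.01 -0.35]
```

Call:
jog_arm:
  moves: [0,0,-0.1,0,0,0,-1,0.01,0,-0.185,0,0,0,-1,0.03,-0.08,-0.185,0,0,0,-1,0.049,-0.16,-0.185,0,0,0,-1,0.049,-0.24,-0.185,0,0,0,-1,0.049,-0.24,-0.1,0,0,0,-1,0.049,-0.24,-0.038,0,0,0,-1,0.049,-0.24,-0.038,0,0,0,-1]

```text
time: 9.3
position: [0.4077, 0.1078, 0.045]
tool_rot: [-2.122, -2.314, 0.003]
ft_force: [-0.4, -0.1, 0.1]
grip_width: 0.003
grip_force: 0.0
```

```bash
python3 -c "
from h import *
im=snap('side','s4');s=ctrl.get_state();print(s['ft_force'])
for a in((-.0298,.046),(-.0446,.045),(-.0514,.042),(-.057,.037),(-.0613,.031),(-.0638,.0235)):go(-.130,*a,s=s)
p=im['pixels'][110:240,170:340]
cv2.imwrite('pics/s4c.png',cv2.resize(p,None,fx=4.5,fy=4.5,interpolation=2)[:,:,::-1])"
```

```text
[ 0.12285701 -0.36955536  0.48361858]
at ledge [-0.1305 -0.0158  0.0458] tgt r 0.421
shift [-0.047  0.002 -0.001] turn [-0.001 -0.001 -0.003] q [ 0.68  0.02 -0.99  2.13  0.02  1.   -0.23]
at ledge [-0.1305 -0.0158  0.0458] tgt r 0.4193
shift [-0.096  0.002  0.003] turn [-0.001 -0.001 -0.003] q [ 0.68  0.02 -0.99  2.13  0.02  1.   -0.23]
at ledge [-0.1305 -0.0158  0.0458] tgt r 0.4187
shift [-0.119  0.002  0.013] turn [-0.001 -0.001 -0.003] q [ 0.68  0.02 -0.99  2.13  0.02  1.   -0.23]
at ledge [-0.1305 -0.0158  0.0458] tgt r 0.4182
shift [-0.137  0.002  0.029] turn [-0.001 -0.001 -0.003] q [ 0.68  0.02 -0.99  2.13  0.02  1.   -0.23]
at ledge [-0.1305 -0.0158  0.0458] tgt r 0.418
shift [-0.152  0.002  0.049] turn [-0.001 -0.001 -0.003] q [ 0.68  0.02 -0.99  2.13  0.02  1.   -0.23]
at ledge [-0.1305 -0.0158  0.0458] tgt r 0.4178
shift [-0.16   0.002  0.074] turn [-0.001 -0.001 -0.003] q [ 0.68  0.02 -0.99  2.13  0.02  1.   -0.23]
```

View pics/s4c.png

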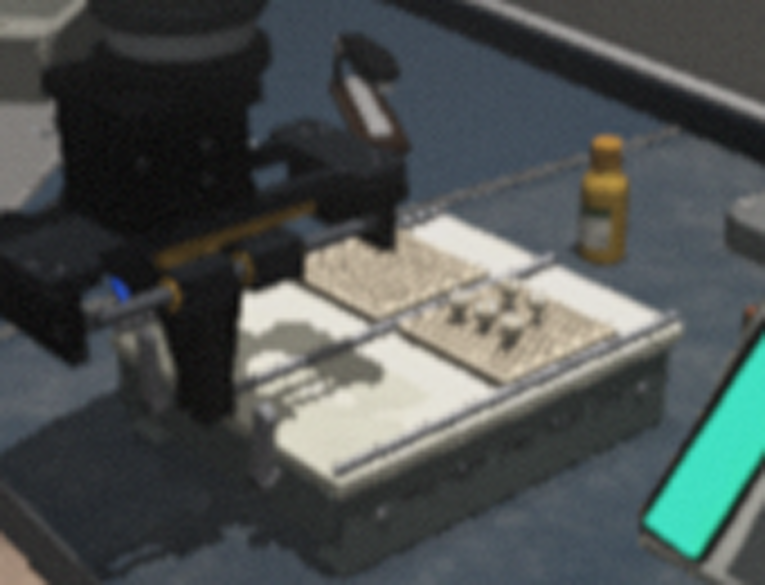

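The tip at crop (205,415) is in front of the deck end, just left of the right stop at (262,430). Now I turn the stop down along its arc.

Call:
jog_arm:
  moves: [-0.024,0,0,0,0,0,-1,-0.047,0,0,0,0,0,-1,-0.072,0,0,0,0,0,-1,-0.096,0,0.003,0,0,0,-1,-0.119,0,0.013,0,0,0,-1,-0.137,0,0.029,0,0,0,-1,-0.152,0,0.049,0,0,0,-1,-0.156,0,0.064,0,0,0,-1]

```text
time: 10.35
position: [0.413, 0.0606, 0.0262]
tool_rot: [2.124, 2.315, -0.001]
ft_force: [-0.3, -0.5, 1.0]
grip_width: 0.003
grip_force: 0.5
```

Call:
jog_arm:
  moves: [-0.004,0,0.006,0,0,0,-1,-0.005,0,0.01,0,0,0,-1,-0.005,0,0.014,0,0,0,-1,-0.005,0,0.017,0,0,0,-1,-0.005,0,0.017,0,0,0,-1,-0.005,0,0.017,0,0,0,-1,-0.005,0,0.017,0,0,0,-1,-0.005,0,0.017,0,0,0,-1]

```text
time: 11.35
position: [0.4133, 0.0596, 0.0225]
tool_rot: [2.123, 2.315, -0.002]
ft_force: [-3.8, -1.0, 10.6]
grip_width: 0.008
grip_force: 5.4
```

The press met 10.6 N of resistance where the blade should lie level, so the stop is on its hard limit. I lift off, go over the tray and look.

```bash
python3 -c "
from h import *
go(.100,-.0475,.135)"
```

```text
at ledge [-0.1302 -0.0644  0.0225] tgt r 0.6484
shift [ 0.059  0.767 -0.376] turn [-0.001  0.001 -0.003] q [ 0.73  0.05 -0.94  2.17  0.05  0.95 -0.15]
```

Call:
jog_arm:
  moves: [0,0,-0.18,0,0,0,-1,0,0,-0.36,0,0,0,-1,0.02,0.12,-0.38,0,0,0,-1,0.04,0.26,-0.38,0,0,0,-1,0.059,0.41,-0.38,0,0,0,-1,0.059,0.56,-0.38,0,0,0,-1,0.059,0.7,-0.38,0,0,0,-1,0.059,0.767,-0.38,0,0,0,-1]

```text
time: 12.35
position: [0.6426, 0.0971, 0.1343]
tool_rot: [-2.124, -2.313, 0.0]
ft_force: [-0.3, 0.5, 0.2]
grip_width: 0.003
grip_force: 0.0
```

```bash
python3 -c "
from h import *
im=snap('side','s5');s=ctrl.get_state();print(s['ft_force'])
go(.100,-.0475,.0395,s=s)
p=im['pixels'][90:240,180:350]
cv2.imwrite('pics/s5c.png',cv2.resize(p,None,fx=4,fy=4,interpolation=2)[:,:,::-1])"
```

```text
[ 1.07937223 -1.37104339  0.24055659]
at ledge [ 0.103  -0.0477  0.1343] tgt r 0.6484
shift [-0.    -0.01   0.316] turn [ 0.001 -0.002 -0.005] q [ 0.49  0.52 -0.93  1.51  0.42  1.33 -0.39]
```

View pics/s5c.png

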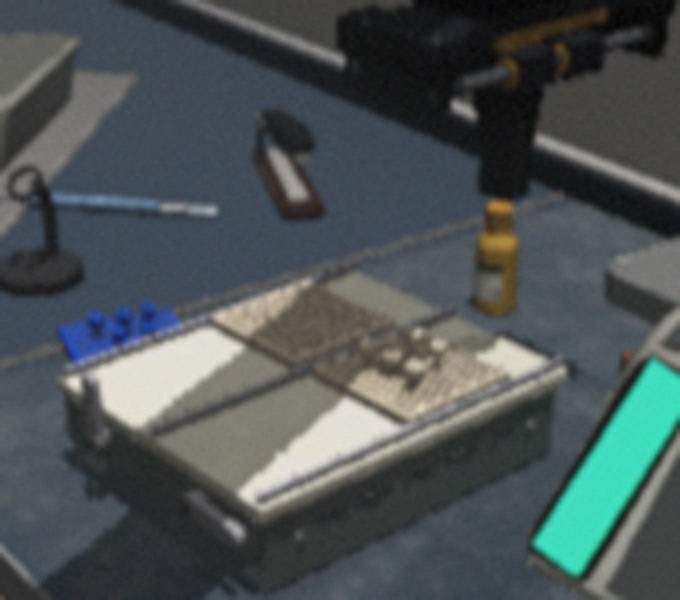

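The right stop lies level at crop (215,515), the left stop is upright at (88,410), and the tray hasn't moved. The finger is above the gap behind the tray. I check the tip numerically and then descend.

```bash
python3 -c "
from h import *
im=load('s5');g=cv2.cvtColor(im['pixels'],cv2.COLOR_RGB2GRAY)
print([proj(im,np.r_[c0+(.103+a*.0085)*u0+(-.0477+b*.0097)*v0,.158]).round(1) for a,b in((-1,-1),(-1,1),(1,-1),(1,1))])
for r in range(132,144):print(r,*g[r,294:320])"
```

```text
[array([306.5, 140.9]), array([300.3, 138.5]), array([311.7, 139. ]), array([305.5, 136.7])]
132 73 70 72 72 69 54 29 22 23 20 22 17 19 19 21 24 23 20 18 21 24 23 21 22 21 21
133 74 68 73 72 69 49 30 21 19 21 23 20 22 21 24 25 22 20 23 22 21 22 22 21 22 24
134 71 71 71 70 68 48 27 24 18 23 23 18 20 19 24 22 20 22 27 29 25 21 24 21 22 22
135 70 71 70 72 68 47 25 23 21 17 18 18 20 20 19 26 20 27 41 49 40 32 22 23 24 21
136 70 70 71 72 66 48 28 18 23 22 19 21 22 21 23 23 22 26 50 64 62 55 40 32 27 24
137 71 70 71 71 67 51 30 22 20 19 21 19 20 23 22 24 19 31 50 71 70 66 61 55 44 43
138 72 72 72 71 68 60 47 36 31 28 20 20 21 18 26 27 27 40 59 70 73 72 73 75 74 72
139 69 72 72 72 73 69 65 62 59 62 51 40 38 29 35 40 51 62 72 75 77 76 80 82 85 84
140 74 70 70 69 73 72 69 75 95 109 104 93 86 71 67 64 75 88 88 85 83 83 83 77 77 76
141 72 74 72 74 71 73 71 81 114 133 135 131 124 113 92 85 87 92 91 86 77 77 74 70 74 77
142 74 73 69 72 72 71 70 72 98 113 118 123 120 112 99 91 88 91 85 81 75 77 76 79 80 84
143 69 74 71 75 73 76 71 58 65 77 84 88 88 83 89 83 85 84 83 82 83 86 90 90 94 91
```

Call:
jog_arm:
  moves: [0,-0.003,0.05,0,0,0,-1,0,-0.006,0.1,0,0,0,-1,0,-0.008,0.15,0,0,0,-1,0,-0.008,0.2,0,0,0,-1,0,-0.008,0.22,0,0,0,-1,0,-0.008,0.24,0,0,0,-1,0,-0.008,0.24,0,0,0,-1,0,-0.008,0.24,0,0,0,-1]

```text
time: 13.4
position: [0.6389, 0.0971, 0.0641]
tool_rot: [2.123, 2.315, 0.001]
ft_force: [-0.9, -0.5, -0.8]
grip_width: 0.004
grip_force: 0.0
```

```bash
python3 -c "
from h import *
im=snap('side','s6');s=ctrl.get_state();print(s['ft_force'])
go(.100,-.0475,.0395,s=s)
g=cv2.cvtColor(im['pixels'],cv2.COLOR_RGB2GRAY)
print([proj(im,np.r_[c0+(.1005+a*.0085)*u0+(-.0477+b*.0097)*v0,s['position'][2]+.024]).round(1) for a,b in((-1,-1),(-1,1),(1,-1),(1,1))])
for r in range(150,172):print(r,*g[r,294:320])"
```

```text
[ 0.09693326  0.37892718 -0.41306502]
at ledge [ 0.0978 -0.0473  0.0641] tgt r 0.6484
shift [-0.001  0.007  0.082] turn [ 0.001  0.    -0.004] q [ 0.48  0.57 -0.9   1.59  0.47  1.21 -0.43]
[array([304.3, 169.3]), array([298.3, 166.6]), array([309.3, 167.2]), array([303.3, 164.5])]
150 85 80 52 21 14 15 21 18 17 18 17 18 21 20 18 19 23 54 77 86 84 82 82 85 86 84
151 85 82 56 26 17 15 20 18 17 18 17 18 17 21 19 16 31 63 80 86 83 83 80 80 85 85
152 91 84 62 32 19 18 17 20 17 20 20 20 19 18 20 18 34 67 81 80 81 86 82 83 87 87
153 91 86 67 36 20 21 16 15 18 17 19 14 17 20 17 17 37 73 82 81 83 84 85 85 85 88
154 89 90 74 39 18 13 18 16 19 20 17 19 22 22 16 19 41 76 82 80 85 84 82 84 87 89
155 89 88 82 43 21 17 23 16 18 18 21 16 21 18 18 22 53 77 84 79 83 83 82 81 82 85
156 88 90 81 44 19 15 17 18 18 15 17 23 22 21 21 28 62 80 86 81 84 84 83 83 85 85
157 88 89 81 46 24 19 22 17 17 21 19 17 22 24 21 35 68 83 85 82 81 84 81 84 87 84
158 85 90 82 47 19 20 19 17 15 15 18 20 19 21 17 40 72 85 86 89 85 87 86 87 86 85
159 89 91 85 50 22 17 18 19 18 18 20 19 25 23 19 41 72 82 86 86 87 88 88 87 87 8
[... 294 characters left out ...]
22 49 78 85 85 83 82 83 80 82 80 80
164 87 87 75 44 24 18 20 19 19 19 19 21 21 16 28 50 78 84 87 83 86 87 84 84 82 83
165 88 86 68 43 23 19 15 22 19 17 18 20 20 18 26 58 80 88 84 86 87 88 87 86 83 85
166 85 85 75 55 36 24 18 17 15 17 18 20 21 22 32 63 83 88 86 84 87 86 88 87 86 87
167 83 86 83 78 64 50 37 24 20 19 17 20 27 39 49 68 84 90 87 89 87 86 83 88 84 87
168 86 89 86 86 82 77 68 48 41 34 31 39 49 62 72 82 90 91 89 87 85 84 84 84 83 85
169 109 99 93 87 88 85 86 75 72 65 60 65 74 80 83 85 90 90 91 89 91 88 87 87 89 86
170 123 119 110 97 92 86 89 87 85 87 84 85 85 85 86 83 87 89 89 91 93 93 95 91 92 88
171 130 130 123 113 100 92 90 92 90 90 90 90 88 83 84 83 84 84 87 89 88 90 91 94 92 92
```

The tip agrees with its prediction to about 1 px, 13 mm behind the tray. I lower it to 3.5 mm above the deck.

Call:
jog_arm:
  moves: [0,0.003,0.03,0,0,0,-1,0,0.005,0.055,0,0,0,-1,0,0.005,0.075,0,0,0,-1,0,0.005,0.082,0,0,0,-1,0,0.005,0.082,0,0,0,-1,0,0.005,0.082,0,0,0,-1,0,0,0.082,0,0,0,-1,0,-0.01,0.082,0,0,0,-1]

```text
time: 14.45
position: [0.6355, 0.0966, 0.0392]
tool_rot: [2.124, 2.315, 0.0]
ft_force: [-0.0, -0.1, -0.3]
grip_width: 0.004
grip_force: 0.0
```

```bash
python3 -c "
from h import *
go(-.0525,-.0475,.0395)"
```

```text
at ledge [ 0.0944 -0.0474  0.0392] tgt r 0.4962
shift [-0.002 -0.49  -0.001] turn [ 0.     0.    -0.004] q [ 0.47  0.59 -0.88  1.62  0.49  1.17 -0.44]
```

Call:
jog_arm:
  moves: [0,-0.02,0,0,0,0,-1,0,-0.045,0,0,0,0,-1,0,-0.07,0,0,0,0,-1,0,-0.1,0,0,0,0,-1,0,-0.13,0,0,0,0,-1,0,-0.16,0,0,0,0,-1,0,-0.18,0,0,0,0,-1,0,-0.2,0,0,0,0,-1]

```text
time: 15.45
position: [0.5755, 0.0914, 0.0391]
tool_rot: [2.124, 2.315, 0.0]
ft_force: [-0.0, 0.3, 0.4]
grip_width: 0.008
grip_force: 0.4
```

Call:
jog_arm:
  moves: [0,-0.03,0,0,0,0,-1,0,-0.06,0,0,0,0,-1,0,-0.09,0,0,0,0,-1,0,-0.12,0,0,0,0,-1,0,-0.15,0,0,0,0,-1,0,-0.18,0,0,0,0,-1,0,-0.2,0,0,0,0,-1,0,-0.21,0,0,0,0,-1]

```text
time: 16.45
position: [0.5125, 0.0859, 0.0389]
tool_rot: [2.124, 2.315, -0.001]
ft_force: [0.3, 0.2, 0.5]
grip_width: 0.008
grip_force: 0.3
```

```bash
python3 -c "
from h import *
im=snap('side','s7');go(-.0525,-.0475,.0395);print(ctrl.get_state()['ft_force'])
p=im['pixels'][110:240,170:340]
cv2.imwrite('pics/s7c.png',cv2.resize(p,None,fx=4.5,fy=4.5,interpolation=2)[:,:,::-1])"
```

```text
at ledge [-0.0293 -0.0471  0.0389] tgt r 0.4962
shift [-0.002 -0.077 -0.002] turn [-0.001  0.001 -0.004] q [ 0.67  0.34 -1.    1.93  0.33  1.05 -0.39]
[-0.81573424 -0.67839062 -0.52120837]
```

View pics/s7c.png

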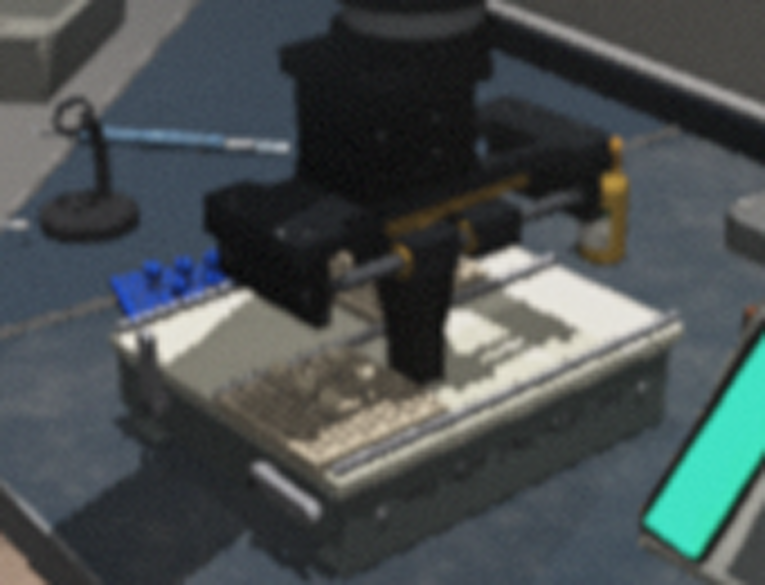

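The tray sits flat in its lane behind the finger, with its front corner at crop (320,475), over the lowered stop. The left stop is upright at (148,370). I measure how far is left.

```bash
python3 -c "
from h import *
im=load('s7')
for q in((320,473),(450,405),(213,398)):
    p=onz(im,(q[0]+.5)/4.5-.5+170,(q[1]+.5)/4.5-.5+110,.068)[:2]-c0;print(np.round([p@u0,p@v0],4))"
```

```text
[-0.1219 -0.0891]
[-0.0387 -0.0827]
[-0.1191 -0.0032]
```

Call:
jog_arm:
  moves: [0,-0.015,0,0,0,0,-1,0,-0.03,0,0,0,0,-1,0,-0.045,0,0,0,0,-1,0,-0.06,0,0,0,0,-1,0,-0.07,0,0,0,0,-1,0,-0.075,0,0,0,0,-1,0,-0.075,0,0,0,0,-1,0,-0.075,0,0,0,0,-1]

```text
time: 17.5
position: [0.4904, 0.0841, 0.0389]
tool_rot: [-2.124, -2.315, 0.001]
ft_force: [0.3, -0.0, 0.5]
grip_width: 0.009
grip_force: 0.0
```

Call:
jog_arm:
  moves: [0,0.03,0,0,0,0,-1,0,0.08,0,0,0,0,-1,0,0.15,-0.03,0,0,0,-1,0,0.25,-0.15,0,0,0,-1,0,0.35,-0.3,0,0,0,-1,0,0.45,-0.45,0,0,0,-1,0,0.5,-0.55,0,0,0,-1,0,0.5,-0.55,0,0,0,-1]

```text
time: 18.5
position: [0.6432, 0.0978, 0.2061]
tool_rot: [2.124, 2.313, 0.007]
ft_force: [-0.5, -0.2, 0.2]
grip_width: 0.01
grip_force: 0.0
```

```bash
python3 -c "
from h import *
im=snap('side','s8');snap('top','t8');go(-.0525,-.0475,.0395)
p=im['pixels'][130:240,180:330].astype(np.uint8)
q=load('t8')['pixels'][130:240,160:270]
a=cv2.resize(p,(450,330),interpolation=2);b=cv2.resize(q,(330,330),interpolation=2)
cv2.imwrite('pics/f.png',np.hstack([a,b])[:,:,::-1])"
```

```text
at ledge [ 0.0991 -0.0473  0.203 ] tgt r 0.4962
shift [-0.003 -0.505  0.546] turn [-0.001 -0.    -0.004] q [ 0.51  0.48 -0.97  1.42  0.39  1.44 -0.37]
```

View pics/f.png

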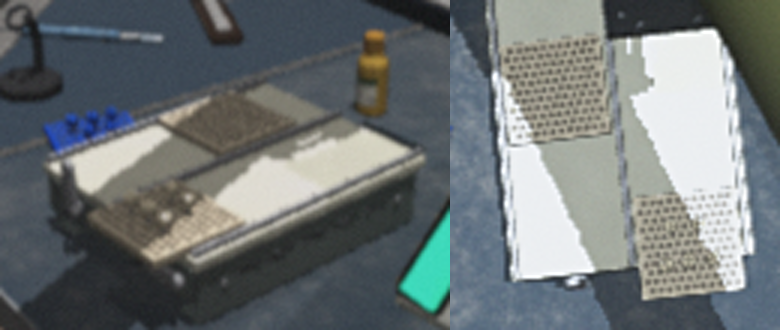

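The tray overhangs the open end: its front edge in the right half runs from (642,299) to (745,286). The left stop is upright at (68,178), and the robot is clear. I check the numbers.

```bash
python3 -c "
from h import *
T=load('t8');S=load('s8')
def L(im,u,v):
    p=onz(im,u,v,.068)[:2]-c0;return np.round([p@u0,p@v0],4)
print([L(T,(x-450+.5)/3-.5+160,(y+.5)/3-.5+130) for x,y in((642,299),(745,286),(633,198),(733,187))])
print([L(S,(x+.5)/3-.5+180,(y+.5)/3-.5+130) for x,y in((158,263),(88,207),(245,222))])
print('empty',[L(T,(x-450+.5)/3-.5+160,(y+.5)/3-.5+130) for x,y in((503,45),(600,35),(612,134),(512,147))])"
```

```text
[array([-0.1405, -0.0044]), array([-0.1394, -0.0848]), array([-0.0616, -0.0058]), array([-0.0617, -0.0844])]
[array([-0.1403, -0.0857]), array([-0.1335,  0.0059]), array([-0.0629, -0.0838])]
empty [array([0.071 , 0.0838]), array([0.0705, 0.0066]), array([-0.0095,  0.0053]), array([-0.0111,  0.0843])]
```

```bash
python3 -c "
from bench import ctrl
print(ctrl.close_job())"
```

```text
the job is handed in; nothing more can be done
None
```

I turned the right stop down level and pushed the crown tray to about x = -0.101 m (about 25 mm overhang); the empty tray and its stop look unmoved, and the job is handed in with no verdict returned.

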